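# Check in three sample tubes in order

### The job

Check in three samples at the white block on the lab desk: with your fingertips, lightly press the cap of the purple-capped tube until it has sunk about a centimetre and stays down, then the orange-capped tube, then the grey-capped tube, in that order. Only press from above and gently: do not grip or lift any tube, leave the blue- and green-capped tubes standing high, and do not disturb the other things on the desk.

Things in the scene. Friction and masses are not known exactly. Their poses are not given: they have to be found in the camera images.
- block: white check-in block fixed to the table, 120 mm (its x) by 190 mm (its y) by 62 mm high, a grey strip on its near (-x) side; origin at the centre of its underside, z up. Five round wells, three in the near row and two in the far row, centres 66 to 69 mm apart, each hold one loose capped tube, colours in any order, on a seat that sinks when pressed and stays where it is left (see the caps)
- purple_cap (a point): centre of the flat top of the purple cap, 122 mm above the table at the start, 60 mm above the block; z up. Cap 18 mm across, 20 mm high, on a loose clear tube 16 mm thick, 100 mm long with cap, 25 g, under 1 mm of play in its well; sinks on its seat: 3 N starts it, 4.5 N at 12 mm, then a soft stop (5 N, 2 N per mm), stays where left; down counts from 6 mm, about 10 mm is a good press
- orange_cap (a point): centre of the flat top of the orange cap, 122 mm above the table at the start, 60 mm above the block; z up. Cap 18 mm across, 20 mm high, on a loose clear tube 16 mm thick, 100 mm long with cap, 25 g, under 1 mm of play in its well; sinks on its seat: 3 N starts it, 4.5 N at 12 mm, then a soft stop (5 N, 2 N per mm), stays where left; down counts from 6 mm, about 10 mm is a good press
- grey_cap (a point): centre of the flat top of the grey cap, 122 mm above the table at the start, 60 mm above the block; z up. Cap 18 mm across, 20 mm high, on a loose clear tube 16 mm thick, 100 mm long with cap, 25 g, under 1 mm of play in its well; sinks on its seat: 3 N starts it, 4.5 N at 12 mm, then a soft stop (5 N, 2 N per mm), stays where left; down counts from 6 mm, about 10 mm is a good press
- blue_cap (a point): centre of the flat top of the blue cap (to be left alone), 122 mm above the table at the start, 60 mm above the block; z up. Cap 18 mm across, 20 mm high, on a loose clear tube 16 mm thick, 100 mm long with cap, 25 g, under 1 mm of play in its well; its seat sinks at 3 N like the others
- green_cap (a point): centre of the flat top of the green cap (to be left alone), 122 mm above the table at the start, 60 mm above the block; z up. Cap 18 mm across, 20 mm high, on a loose clear tube 16 mm thick, 100 mm long with cap, 25 g, under 1 mm of play in its well; its seat sinks at 3 N like the others
- marker: a marker pen 135 mm long, 15 mm thick, lying flat beyond the block; origin at its underside, middle; loose, to be left alone
- label_roll: a paper label roll, 76 mm across, 30 mm high, flat beside the block's left end; origin at the centre of its underside; loose, to be left alone
- specimen_jar: a clear jar with a yellow lid, 54 mm across, 65 mm high, beside the block's right end; origin at the centre of its underside; loose, to be left alone
- sanitiser: an upright bottle with a green label, 60 mm across, 160 mm high; origin at the centre of its underside; loose, to be left alone
- scanner: a black and grey hand scanner lying on the table, about 210 mm long, 55 mm high; origin on its underside near the middle; loose, to be left alone
- pen_cup: a blue cup with pens in it, 72 mm across, 150 mm high with the pens; origin at the centre of its underside; loose, to be left alone

How it is judged (in metres and radians):
On the way, in this order (a step that is already met when the one before it is completed fails the run):
1. the purple-capped tube is pressed down (z of purple_cap in the frame of block below 0.116 m), for 0.2 s.
2. the orange-capped tube is pressed down (z of orange_cap in the frame of block below 0.116 m), for 0.2 s.
3. the grey-capped tube is pressed down (z of grey_cap in the frame of block below 0.116 m), for 0.2 s.
At the end, for the whole second after the job is handed in: the purple, orange and grey caps' tops are each below 116 mm above the block's underside (6 mm or more down), the blue and green ones above 118 mm, and all five tubes stand within 0.12 rad of upright (z of each of purple_cap, orange_cap, grey_cap in the frame of block below 0.116 m and z of each of blue_cap, green_cap in the frame of block above 0.118 m and angle between each of purple_cap, orange_cap, grey_cap, blue_cap, green_cap's own z axis and vertical below 0.12 rad); the robot touches nothing.
It fails at once if a tube is pressed (5 mm) out of order: orange before purple is down, or grey before purple and orange are down ((z of orange_cap in the frame of block below 0.117 m and z of purple_cap in the frame of block above 0.1165 m) or (z of grey_cap in the frame of block below 0.117 m and z of purple_cap in the frame of block above 0.1165 m) or (z of grey_cap in the frame of block below 0.117 m and z of orange_cap in the frame of block above 0.1165 m)).
It fails at once if the blue or green tube is pressed (4 mm) (z of any of blue_cap, green_cap in the frame of block below 0.118 m).
It fails at once if a tube is lifted (6 mm above its starting height) or tipped (over 0.25 rad) (z of any of purple_cap, orange_cap, grey_cap, blue_cap, green_cap in the frame of block above 0.128 m or angle between any of purple_cap, orange_cap, grey_cap, blue_cap, green_cap's own z axis and vertical above 0.25 rad).
It fails at once if a tube is pressed hard (over 20 N) (contact force between any of the arm, the fingers and purple_tube above 20 N or contact force between any of the arm, the fingers and orange_tube above 20 N or contact force between any of the arm, the fingers and grey_tube above 20 N or contact force between any of the arm, the fingers and blue_tube above 20 N or contact force between any of the arm, the fingers and green_tube above 20 N).
It fails at once if another thing on the desk is moved over 20 mm (distance of any of marker, label_roll, specimen_jar, sanitiser, scanner, pen_cup from where it was at the start of the episode above 0.02 m).
It also fails if it takes over 42 s, if anything falls off the work surface, if the arm or the gripper's body presses on something with over 40 N, if the wrist force passes 120 N, or if a joint passes its speed limit or range.

### The arm

A 6-joint arm with a two-finger parallel gripper is mounted at the origin on the work surface. World frame = base frame: x ahead of the robot, y to its left, z up, the work surface at z = 0. Lengths are in mm, angles in rad, forces in N, time in s.
With the tool pointing down it reaches from about 400 to 925 mm from the base axis. Payload 12.5 kg.
Tool frame: the origin (TCP) lies on the mounting face of the last link; the fingertips stand 190 mm ahead of it and the grasp point (between the pads) lies 171 mm ahead of it (env.grasp_offset is the distance from the TCP to the grasp point, in mm); z points along the fingers, y is the direction in which the jaws open and shut (so a half turn about z gives the same grasp; the last joint's range is limited). The gripper opens to 95 mm and grips with 3 to 60 N. Pads are 20 mm wide; open, the fingers measure 119 mm over their backs; the gripper's body (75 mm by 180 mm) begins 59 mm behind the grasp point.
Start: joints at [-1.259, 0.491, 1.559, -0, 1.092, -0.106], TCP at [253.613, -571.232, 404.761] pointing down, gripper open.
Joint ranges: [-3.1, 3.1], [-0.84, 2.19], [0.05, 2.79], [-1.13, 4.28], [0.06, 2.93], [-2.69, 2.69]. Speed limits (rad/s): [2.22, 2.22, 2.79, 3.14, 3.14, 3.14].

### API

Orientations are given as [roll, pitch, yaw] about the fixed x, y, z axes, in that order (R = Rz(yaw) Ry(pitch) Rx(roll)).
In Python, from cell import env, viewer gives the robot as it stands.
- The arm moves only by the tool play_rows, never from a script. Its argument "increments" is a list of rows, each an object of numbers: "dx", "dy", "dz": the shift along the tool's x, y, z in mm; "rx", "ry", "rz": the turn, a rotation vector about the tool's x, y, z in units of 6 degrees (1.0 is 6 degrees). A call has 1 to 8 rows; each row is the pose to reach, as a shift and turn from the pose measured when the call began, along the tool's axes at that moment; what a row does not reach only later rows make up. A row lasts 1/12 s, in which the tool goes at most 41.7 mm and 7.16 degrees, less where a joint would pass 70% of its speed; a pose out of reach is approached as far as the arm can. A call with a gripper value outside its range is refused whole. "fingers" is the opening, from 0 (shut) to 1 (fully open), set as the call begins (left out, the last holds). The fingers move at their own pace and stop on an object; the grip force is fixed at half the most. Time passes only in rows, so rows that repeat a pose let the fingers close. It gives the time, the measured TCP pose, the force and the opening at its end, in the units of the state.
- env.state(): the state, without advancing time (a new reading comes with each control period).
- viewer.read_camera(name): name is "scene" or "top" or "wrist"; returns a dict with "image" (480x640x3 uint8, red, green, blue), "fx", "fy", "cx", "cy" (pixels), "k1" (the pictures are not rectified: a ray, as slopes to the right and down, at radius r is drawn at 1 + k1 r^2 times it, then the intrinsics apply), "rvec" (rotation vector, rad) and "tvec" (3), from world to camera coordinates, as OpenCV has them. Camera axes: x right, y down, z forward; pixel columns grow to the right and rows downward; lengths in mm; the calibration is good to about 2 mm. A picture is of the moment at which its call begins. There is no depth.
- env.job_done(): hands the job in, once; it reports no verdict.
The state is a dict: "t": time; "joints": joint angles; "qvel": joint speeds; "tau": joint torques, N m; "eef_pos": TCP position; "tcp_rot": TCP orientation; "ft_force": force on the tool from outside, world axes, zero at the start; "moment": the same for the moment, N m; "opening": opening from 0.0 (shut) to 1.0 (fully open).
Only numpy, scipy, OpenCV 4.12 (cv2) and the standard library are available. Lean on these libraries where they do the work, as an engineer would, in place of code of your own. Each camera call takes 0.05 s, during which the arm holds its last target.

## Working session

There is one attempt and no reset: what is moved stays moved. The work goes in short steps, Python scripts to look and compute and a tool call to move; the robot and the scene stay as the last step left them, time stands still between calls to the robot, and variables do not carry over. Pictures are saved under pics/ and viewed, and the job is handed in when it is done.

Besides the shell and the picture viewer there is one more tool, called after "Call:" in YAML: its name, and indented under it one key for each argument. play_rows: Moves the arm, as the interface text tells. Its arguments: {"type":"object","properties":{"increments":{"type":"array","items":{"type":"object","properties":{"dx":{"type":"number"},"dy":{"type":"number"},"dz":{"type":"number"},"rx":{"type":"number"},"ry":{"type":"number"},"rz":{"type":"number"}}}},"fingers":{"type":"number"}},"required":["increments"]}

```bash
mkdir -p pics; ls; cat > h.py <<'E'
import numpy as np, cv2
from cell import env, viewer
def cam(n, save=None):
    c=viewer.read_camera(n)
    if save: cv2.imwrite('pics/'+save,cv2.cvtColor(c['image'],cv2.COLOR_RGB2BGR))
    return c
def cast(c,u,v,z):
    xd=np.array([(u-c['cx'])/c['fx'],(v-c['cy'])/c['fy']]); x=xd.copy()
    for _ in range(30): x=xd/(1+c['k1']*(x@x))
    R=cv2.Rodrigues(np.array(c['rvec'],float))[0]; t=np.array(c['tvec'],float).ravel()
    o=-R.T@t; d=R.T@np.array([x[0],x[1],1.]); return o+d*(z-o[2])/d[2]
def proj(c,p):
    R=cv2.Rodrigues(np.array(c['rvec'],float))[0]; t=np.array(c['tvec'],float).ravel()
    q=R@np.array(p,float)+t; x=q[:2]/q[2]; x=x*(1+c['k1']*(x@x)); return x[0]*c['fx']+c['cx'],x[1]*c['fy']+c['cy']
E
python3 - <<'E'
from h import *
for n in ['top','scene','wrist']:
    c=cam(n,n+'0.png'); R=cv2.Rodrigues(np.array(c['rvec'],float))[0]; print(n,c['fx'],c['k1'],-R.T@np.array(c['tvec']).ravel())
print(env.state())
E
```

```text
pics
top 610.1453176753139 -0.13092841290189042 [ 195.02716796   18.31244893 1529.93619735]
scene 452.31646175669016 0.0219290886251521 [1521.82372771 -340.08871945  908.0974409 ]
wrist 365.96533360072584 -0.03453296122130585 [ 327.58493984 -538.04627288  384.9417567 ]
{'t': 0.15, 'joints': array([-1.25860036e+00,  4.91380771e-01,  1.55930897e+00, -1.73093104e-05,
        1.09166922e+00, -1.05629974e-01]), 'qvel': array([ 0.00081495, -0.00109905, -0.00145028, -0.00103459,  0.00100927,
        0.00044299]), 'tau': array([-1.40541106e-04, -6.12895203e+01, -2.58277148e+01,  6.92274026e-02,
        4.73388587e-02, -8.14070859e-05]), 'eef_pos': array([ 253.60398494, -571.20897828,  404.32114783]), 'tcp_rot': array([-3.14082900e+00, -6.55257677e-05,  4.17833896e-01]), 'ft_force': array([-0.1807396 ,  0.42398136, -0.12681549]), 'moment': array([ 0.0272863 , -0.01721812, -0.02164173]), 'opening': 1.00172224299685}
```

View pics/top0.png

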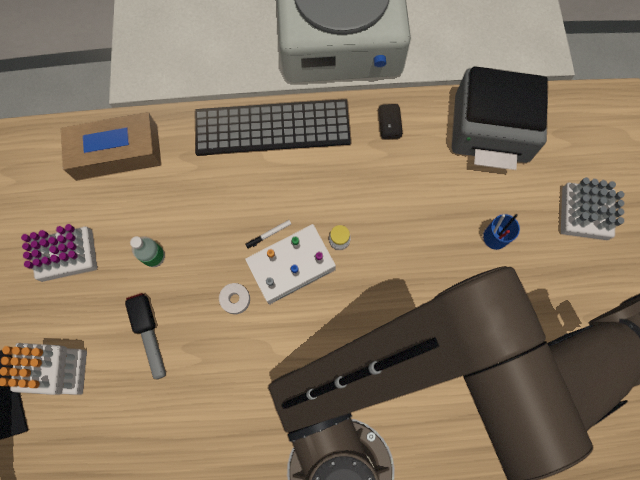

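View pics/scene0.png

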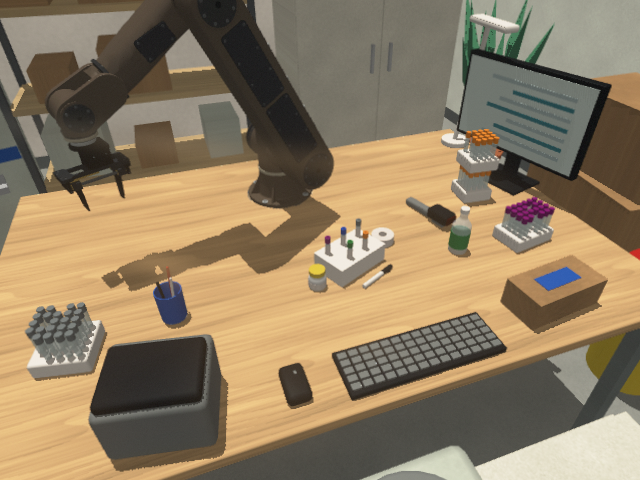

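View pics/wrist0.png

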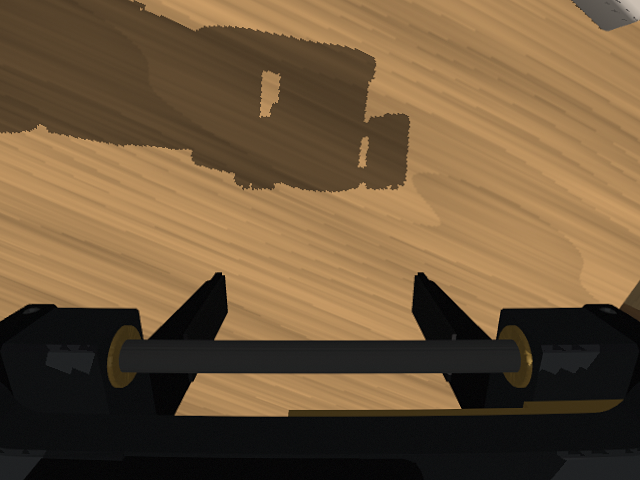

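The top view shows the block with its near row grey (270,282), blue (294,269) and purple (319,257), and its far row orange (271,254) and green (295,241). The scene view shows the same five caps. I'll locate each one precisely.

```bash
python3 - <<'E'
from h import *
c=cam('top'); s=cam('scene')
def find(c,box):
    x0,y0,x1,y1=box; im=c['image'][y0:y1,x0:x1]; hsv=cv2.cvtColor(im,cv2.COLOR_RGB2HSV)
    H,S,V=[hsv[...,i].astype(int) for i in range(3)]
    M={'purple':(H>140)&(H<172)&(S>100),'orange':(H>5)&(H<20)&(S>150)&(V>120),'green':(H>50)&(H<85)&(S>110),'blue':(H>100)&(H<130)&(S>110),'grey':(S<60)&(V<165)&(V>70)}
    out={}
    for k,m in M.items():
        n,l,st,ce=cv2.connectedComponentsWithStats(m.astype(np.uint8))
        out[k]=[(tuple(st[i]+np.array([x0,y0,0,0,0])),ce[i]+[x0,y0]) for i in range(1,n) if st[i][4]>15]
    return out
for nm,cc,box in (('top',c,(250,230,332,296)),('scene',s,(318,215,378,262))):
    o=find(cc,box); print(nm)
    for k,v in o.items():
        for st,ce in v: print(k,[int(q) for q in st],ce.round(1),cast(cc,*ce,122 if nm=='top' else 112).round(1))
for n,cc,b in(('t',c,(230,210,360,310)),('s',s,(300,205,400,285))):
    im=cc['image'][b[1]:b[3],b[0]:b[2]]; cv2.imwrite(f'pics/z{n}.png',cv2.cvtColor(cv2.resize(im,None,fx=6,fy=6,interpolation=cv2.INTER_CUBIC),cv2.COLOR_RGB2BGR))
E
```

```text
top
purple [316, 252, 6, 8, 41] [318.6 255.7] [506.4  18.2 122. ]
orange [267, 250, 7, 7, 39] [270.1 253. ] [521.1 132.2 122. ]
green [292, 237, 6, 8, 37] [294.8 240.6] [547.   72.2 122. ]
blue [291, 265, 7, 8, 43] [294.1 268.5] [479.9  77.7 122. ]
grey [260, 230, 20, 10, 24] [268.5 235.3] [564.6 133.9 122. ]
grey [329, 236, 3, 10, 21] [330.  240.6] [541.4 -11.3 122. ]
grey [291, 240, 9, 9, 41] [295.7 245. ] [536.3  70.5 122. ]
grey [269, 255, 8, 7, 28] [272.8 258.2] [507.9 126.5 122. ]
grey [314, 254, 10, 10, 37] [318.6 259.9] [496.3  18.6 122. ]
grey [291, 268, 9, 9, 30] [295.6 272.9] [468.9  74.8 122. ]
grey [279, 268, 53, 28, 209] [306.3 282.3] [444.8  50.9 122. ]
grey [266, 277, 10, 12, 80] [270.3 282.7] [449.7 135.3 122. ]
scene
purple [325, 236, 5, 8, 32] [327.2 239. ] [511.1  17.8 112. ]
orange [363, 231, 5, 7, 33] [365.  233.8] [525.4 132.9 112. ]
blue [341, 227, 5, 7, 23] [342.7 229.9] [483.4  77.7 112. ]
grey [356, 219, 6, 19, 80] [357.8 227.8] [489.  124.8 112. ]
grey [341, 234, 14, 27, 120] [346.6 246.9] [566.3  57.4 112. ]
grey [362, 239, 7, 12, 49] [364.7 244.9] [575.3 110.2 112. ]
grey [325, 243, 7, 13, 53] [327.7 249.6] [559.5   2.  112. ]
grey [358, 249, 20, 13, 133] [370.7 257.1] [633.  103.4 112. ]
grey [318, 257, 8, 5, 24] [320.4 259.6] [595.1 -32.6 112. ]
```

View pics/zt.png

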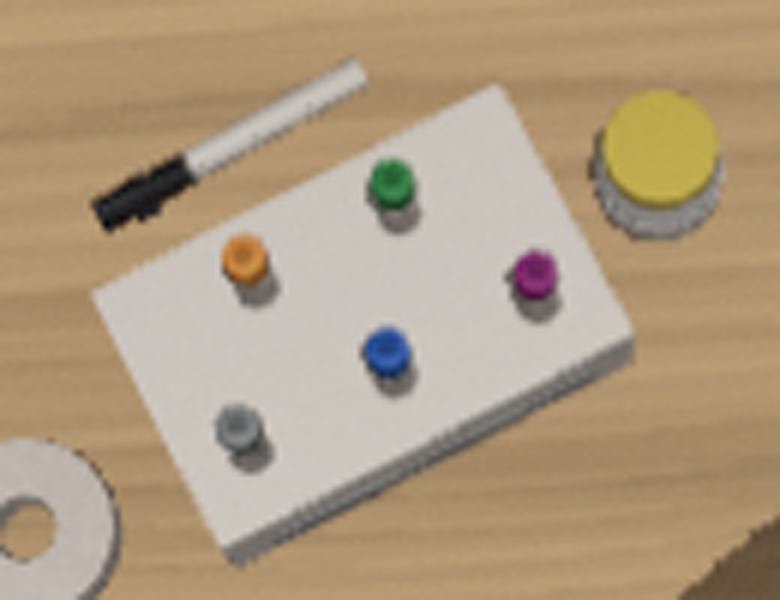

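View pics/zs.png

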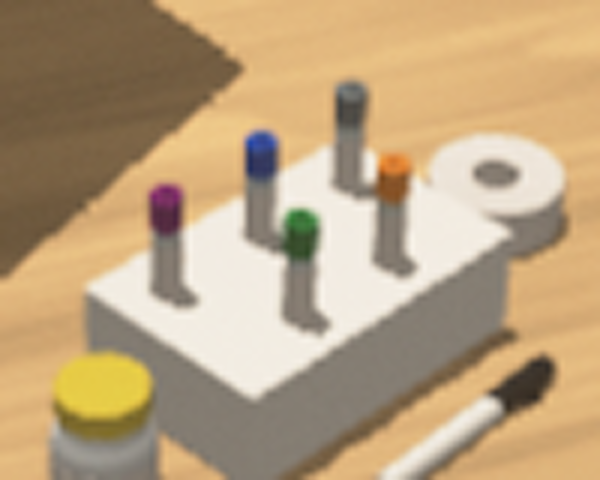

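The block's yaw is about 0.42 and the tool is already aligned with it. First I'll move towards purple with the fingers shut.

Call:
play_rows:
  increments:
    - {"dx":25,"dy":-25}
    - {"dx":50,"dy":-52}
    - {"dx":77,"dy":-79}
    - {"dx":104,"dy":-106}
    - {"dx":130,"dy":-132}
    - {"dx":156,"dy":-160}
    - {"dx":182,"dy":-186}
    - {"dx":206,"dy":-210}
  fingers: 0

```text
invalid input
```

Call:
play_rows:
  increments:
    - {"dx":25,"dy":-27}
    - {"dx":50,"dy":-54}
    - {"dx":77,"dy":-81}
    - {"dx":104,"dy":-110}
    - {"dx":130,"dy":-137}
    - {"dx":156,"dy":-164}
    - {"dx":180,"dy":-190}
    - {"dx":200,"dy":-210}

```text
invalid input
```

```bash
python3 - <<'E'
from h import *
c=cam('wrist','w1.png'); s=env.state(); print({k:s[k] for k in('t','eef_pos','tcp_rot','ft_force','opening','qvel')})
for p in [(507.5,18,122),(522.5,133,122),(455,137,122),(481,78,122),(548,72,122)]: print(proj(c,p))
E
```

```text
{'t': 0.3, 'eef_pos': array([ 253.61014131, -571.23080911,  404.55951214]), 'tcp_rot': array([-3.14125770e+00, -6.92955862e-05,  4.17770500e-01]), 'ft_force': array([ 0.23518982,  0.23436303, -0.2514508 ]), 'opening': 1.0014540221155186, 'qvel': array([-0.00112258, -0.00106719, -0.00084338, -0.00019711,  0.00108113,
        0.00093616])}
(np.float64(-47.0583363424019), np.float64(-141.74176748851843))
(np.float64(649.6826744855489), np.float64(550.5630391361163))
(np.float64(170.89717420474693), np.float64(118.61502869918709))
(np.float64(34.51289966657515), np.float64(-19.00544475692928))
(np.float64(392.8479475572049), np.float64(316.23483093901746))
```

View pics/w1.png

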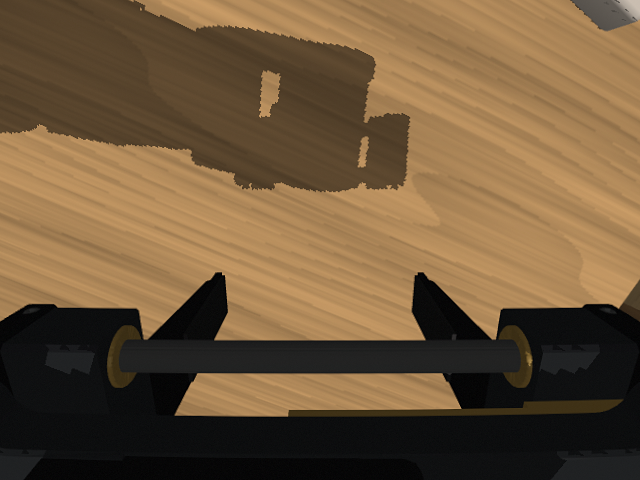

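The call was refused and the arm didn't move. I'll try again with all six keys in each row.

Call:
play_rows:
  increments:
    - {"dx":25,"dy":-25,"dz":0,"rx":0,"ry":0,"rz":0}
    - {"dx":50,"dy":-52,"dz":0,"rx":0,"ry":0,"rz":0}
  fingers: 0

```text
t: 0.47
eef_pos: [277.9, -503.5, 403.8]
tcp_rot: [-3.141, -0.0, 0.416]
ft_force: [0.8, 0.3, 0.3]
opening: 0.91
```

Call:
play_rows:
  increments:
    - {"dx":25,"dy":-25,"dz":0,"rx":0,"ry":0,"rz":0}
    - {"dx":50,"dy":-50,"dz":0,"rx":0,"ry":0,"rz":0}
    - {"dx":76,"dy":-76,"dz":0,"rx":0,"ry":0,"rz":0}
    - {"dx":102,"dy":-102,"dz":0,"rx":0,"ry":0,"rz":0}
    - {"dx":128,"dy":-128,"dz":0,"rx":0,"ry":0,"rz":0}
    - {"dx":154,"dy":-154,"dz":0,"rx":0,"ry":0,"rz":0}
    - {"dx":180,"dy":-180,"dz":0,"rx":0,"ry":0,"rz":0}
    - {"dx":206,"dy":-206,"dz":0,"rx":0,"ry":0,"rz":0}
  fingers: 0

```text
t: 1.13
eef_pos: [383.4, -230.2, 404.1]
tcp_rot: [-3.141, -0.0, 0.415]
ft_force: [0.6, -0.3, 0.7]
opening: 0.357
```

Call:
play_rows:
  increments:
    - {"dx":26,"dy":-26,"dz":0,"rx":0,"ry":0,"rz":0}
    - {"dx":52,"dy":-52,"dz":0,"rx":0,"ry":0,"rz":0}
    - {"dx":78,"dy":-78,"dz":0,"rx":0,"ry":0,"rz":0}
    - {"dx":104,"dy":-104,"dz":0,"rx":0,"ry":0,"rz":0}
    - {"dx":130,"dy":-130,"dz":0,"rx":0,"ry":0,"rz":0}
    - {"dx":154,"dy":-154,"dz":0,"rx":0,"ry":0,"rz":0}
    - {"dx":175,"dy":-176,"dz":0,"rx":0,"ry":0,"rz":0}
    - {"dx":175,"dy":-176,"dz":0,"rx":0,"ry":0,"rz":0}
  fingers: 0

```text
t: 1.8
eef_pos: [473.5, 5.1, 404.4]
tcp_rot: [-3.141, -0.001, 0.419]
ft_force: [-1.0, -0.5, 0.0]
opening: 0.006
```

```bash
python3 - <<'E'
from h import *
c=cam('wrist','w2.png'); s=env.state(); print({k:s[k] for k in('t','eef_pos','tcp_rot','ft_force','opening')})
for p in [(507.5,18,122),(522.5,133,122),(455,137,122),(481,78,122),(548,72,122)]: print(np.round(proj(c,p),1))
E
```

```text
{'t': 1.85, 'eef_pos': array([472.87324434,   3.50829187, 404.19288691]), 'tcp_rot': array([-3.14120534e+00, -3.86522705e-04,  4.19051866e-01]), 'ft_force': array([0.07007929, 0.58095858, 0.20744354]), 'opening': 0.006504450269557291}
[323.  192.7]
[178.6 105.3]
[144.9 192.4]
[232.7 192.5]
[275.1 107.1]
```

View pics/w2.png

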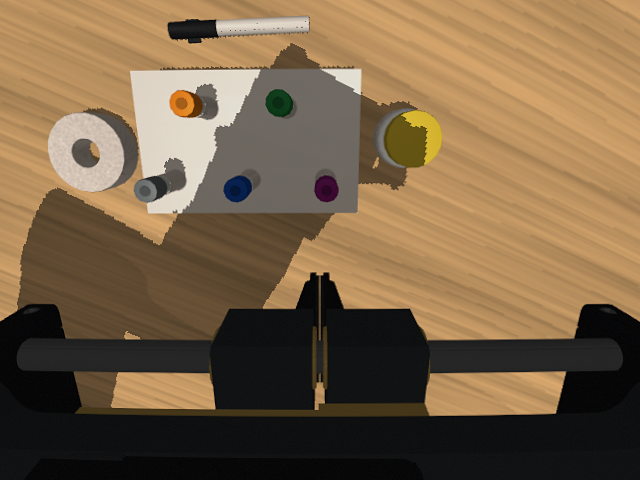

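The wrist view shows all five caps: purple (326,188), blue (237,189), grey (147,190), orange (182,103) and green (279,102). The shut fingertips are near (320,275). I'll zoom in for exact centres of the top faces.

```bash
python3 - <<'E'
from h import *
im=cv2.imread('pics/w2.png')
P=[(326,188),(182,103),(148,189),(237,189),(279,102)]
t=[]
for u,v in P:
    q=cv2.resize(im[v-20:v+20,u-20:u+20],(250,250),interpolation=cv2.INTER_NEAREST)
    q=np.clip(q.astype(float)*1.6,0,255).astype(np.uint8)
    for k in range(0,40,10): cv2.putText(q,str(u-20+k),(int(k*6.25),8),0,.3,(255,255,255)); cv2.putText(q,str(v-20+k),(0,int(k*6.25)+10),0,.3,(255,255,255))
    t.append(q)
t.append(np.zeros_like(t[0]))
cv2.imwrite('pics/w2z.png',np.vstack([np.hstack(t[:3]),np.hstack(t[3:])]))
E
```

```text
(no output)
```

View pics/w2z.png

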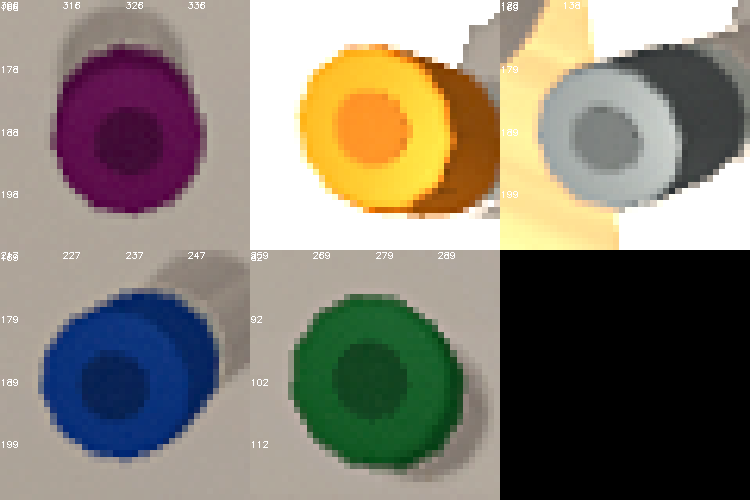

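```bash
python3 - <<'E'
from h import *
c=cam('wrist'); s=env.state(); e=s['eef_pos']; R=cv2.Rodrigues(np.zeros(3))[0]
from scipy.spatial.transform import Rotation as Ro
R=Ro.from_euler('xyz',s['tcp_rot']).as_matrix(); print(e,s['tcp_rot'])
for n,p in dict(purple=(326.5,190.4),orange=(181.9,103.6),grey=(145,191.2),blue=(235.4,190.4),green=(278.2,102.8)).items():
    w=cast(c,p[0]-.0,p[1]-.0,122); print(n,w.round(1),(R.T@(w-e)).round(1))
print(np.round(proj(c,e+R@[0,0,190]),1))
E
```

```text
[472.53631268   2.33135744 404.15681731] [-3.14123849e+00 -8.06876501e-06  4.17868602e-01]
purple [509.3  14.7 122. ] [ 38.7   3.7 282.2]
orange [523.7 129.5 122. ] [ 98.3 -95.3 282.2]
grey [455.2 135.4 122. ] [  38.1 -128.6  282.2]
blue [482.5  75.  122. ] [ 38.6 -62.2 282.2]
green [550.6  69.4 122. ] [ 98.6 -29.5 282.2]
[321.9 295. ]
```

The pixels come from a picture taken slightly earlier, while the arm was still settling about 3 mm in y. Corrected, they agree with the top camera: purple ≈ (509.5,17.5). I'll hover over purple and re-check.

Call:
play_rows:
  increments:
    - {"dx":13,"dy":0,"dz":20,"rx":0,"ry":0,"rz":0}
    - {"dx":27,"dy":1,"dz":40,"rx":0,"ry":0,"rz":0}
    - {"dx":40,"dy":1,"dz":62,"rx":0,"ry":0,"rz":0}
    - {"dx":40,"dy":1,"dz":67,"rx":0,"ry":0,"rz":0}
    - {"dx":40,"dy":1,"dz":67,"rx":0,"ry":0,"rz":0}
    - {"dx":40,"dy":1,"dz":67,"rx":0,"ry":0,"rz":0}
  fingers: 0

```text
t: 2.4
eef_pos: [509.1, 16.9, 337.6]
tcp_rot: [-3.141, 0.001, 0.417]
ft_force: [-0.1, 0.0, 0.4]
opening: 0.003
```

```bash
python3 - <<'E'
from h import *
s=env.state(); c=cam('wrist','w3.png'); d=cam('scene','s3.png');s2=env.state(); print(s['eef_pos'],s2['eef_pos'],s['ft_force'])
for p in [(509.5,17.5,122),(524,132,122),(455.5,137.5,122),(482,77.5,122),(550.6,72,122)]: print(np.round(proj(c,p),1))
im=d['image'][195:275,300:400]; cv2.imwrite('pics/s3z.png',cv2.cvtColor(cv2.resize(im,None,fx=6,fy=6,interpolation=cv2.INTER_CUBIC),cv2.COLOR_RGB2BGR))
E
```

```text
[509.07174941  16.87049297 337.5921088 ] [509.10721176  17.0723533  338.30512753] [-0.06592002  0.02210751  0.43981056]
[319.5 273.1]
[135.1 169.1]
[ 94.9 273.6]
[205.7 274.2]
[257.1 168.5]
```

View pics/w3.png

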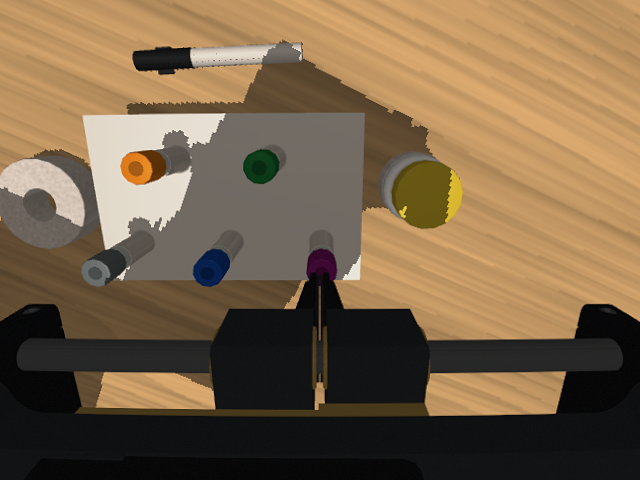

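View pics/s3z.png

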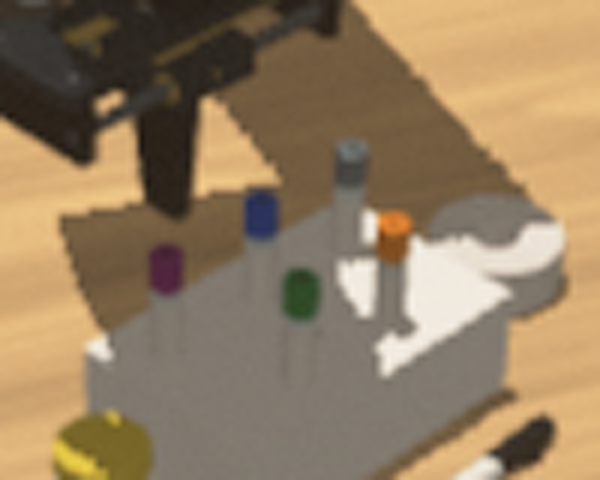

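Hover is good: the tip is centred over purple at about 148 mm, and the other caps sit within about 2 mm of prediction. Now I'll go down to just above the cap.

Call:
play_rows:
  increments:
    - {"dx":1,"dy":0.5,"dz":7,"rx":0,"ry":0,"rz":0}
    - {"dx":1,"dy":0.5,"dz":14,"rx":0,"ry":0,"rz":0}
    - {"dx":1,"dy":0.5,"dz":20,"rx":0,"ry":0,"rz":0}
    - {"dx":1,"dy":0.5,"dz":22,"rx":0,"ry":0,"rz":0}
    - {"dx":1,"dy":0.5,"dz":22,"rx":0,"ry":0,"rz":0}
  fingers: 0

```text
t: 2.92
eef_pos: [510.1, 17.0, 315.6]
tcp_rot: [-3.141, -0.0, 0.417]
ft_force: [0.4, -0.5, -0.0]
opening: 0.007
```

Call:
play_rows:
  increments:
    - {"dx":0,"dy":0,"dz":2,"rx":0,"ry":0,"rz":0}
    - {"dx":0,"dy":0,"dz":4,"rx":0,"ry":0,"rz":0}
    - {"dx":0,"dy":0,"dz":6,"rx":0,"ry":0,"rz":0}
    - {"dx":0,"dy":0,"dz":8,"rx":0,"ry":0,"rz":0}
    - {"dx":0,"dy":0,"dz":8,"rx":0,"ry":0,"rz":0}
  fingers: 0

```text
t: 3.33
eef_pos: [510.1, 17.0, 307.4]
tcp_rot: [-3.141, 0.0, 0.417]
ft_force: [0.4, -0.7, -0.8]
opening: 0.005
```

At tip height 117.4 mm there's no clear contact force yet, so I'll check with a picture.

```bash
python3 - <<'E'
from h import *
d=cam('scene');c=cam('wrist','w4.png');s2=env.state(); print(s2['eef_pos'],s2['ft_force'],env.state()['tau'])
im=d['image'][195:275,300:400]; cv2.imwrite('pics/s4z.png',cv2.cvtColor(cv2.resize(im,None,fx=6,fy=6,interpolation=cv2.INTER_CUBIC),cv2.COLOR_RGB2BGR))
E
```

```text
[510.09009908  17.05517293 307.42950098] [ 0.60837317  0.11938599 -0.56928193] [-3.12921635e-03 -5.18224597e+01 -1.84406930e+01  4.87068901e-02
 -7.53246015e-02 -6.82886230e-05]
```

View pics/s4z.png

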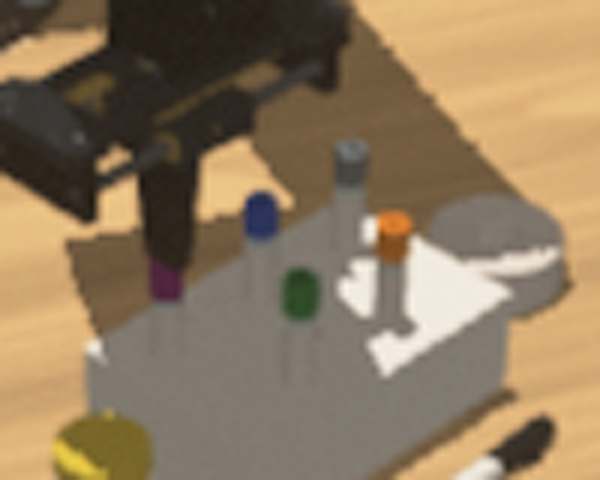

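View pics/w4.png

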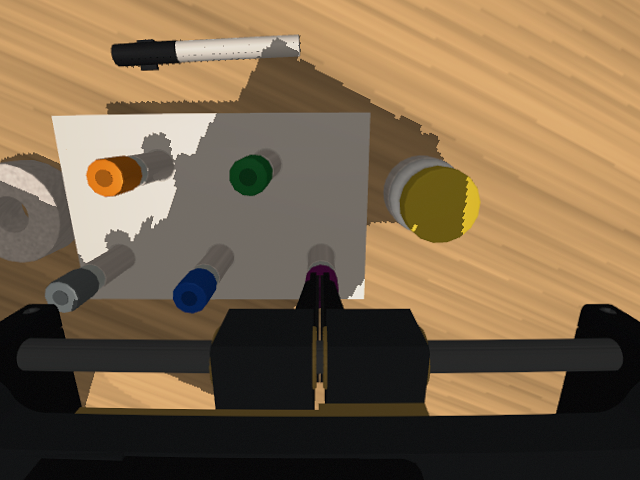

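The purple cap's lower edge has dropped about 1.4 px, roughly 4 mm, so the tip is in contact and the cap is sinking. I'll continue gently.

Call:
play_rows:
  increments:
    - {"dx":0,"dy":0,"dz":1.5,"rx":0,"ry":0,"rz":0}
    - {"dx":0,"dy":0,"dz":3,"rx":0,"ry":0,"rz":0}
    - {"dx":0,"dy":0,"dz":4.5,"rx":0,"ry":0,"rz":0}
  fingers: 0

```text
t: 3.68
eef_pos: [510.1, 17.1, 303.0]
tcp_rot: [-3.141, -0.0, 0.417]
ft_force: [-0.2, -0.1, 3.7]
opening: 0.003
```

Call:
play_rows:
  increments:
    - {"dx":0,"dy":0,"dz":1,"rx":0,"ry":0,"rz":0}
    - {"dx":0,"dy":0,"dz":1,"rx":0,"ry":0,"rz":0}
    - {"dx":0,"dy":0,"dz":1,"rx":0,"ry":0,"rz":0}
    - {"dx":0,"dy":0,"dz":1,"rx":0,"ry":0,"rz":0}
  fingers: 0

```text
t: 4.02
eef_pos: [510.1, 17.0, 301.8]
tcp_rot: [-3.141, 0.0, 0.417]
ft_force: [0.4, 0.3, -0.5]
opening: 0.006
```

```bash
python3 - <<'E'
from h import *
d=cam('scene');s2=env.state(); print(s2['eef_pos'],s2['ft_force'])
im=d['image'][195:275,300:400]; cv2.imwrite('pics/s5z.png',cv2.cvtColor(cv2.resize(im,None,fx=6,fy=6,interpolation=cv2.INTER_CUBIC),cv2.COLOR_RGB2BGR))
E
```

```text
[510.08429147  17.06412951 301.8503632 ] [ 0.40696087 -0.46401741 -0.06669391]
```

View pics/s5z.png

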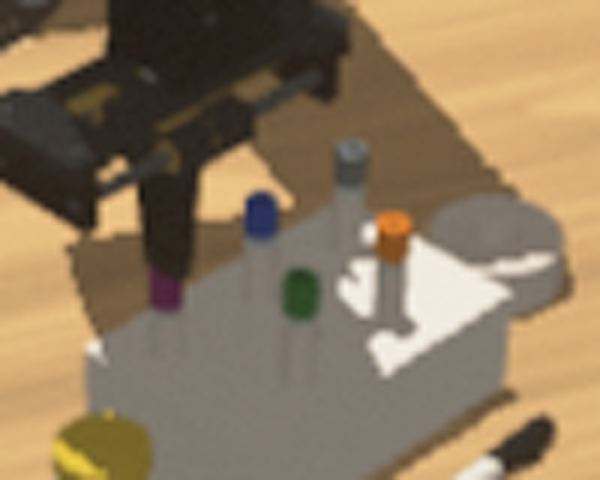

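Contact is confirmed: 3.7 N while moving, and the tip is now at 111.8 mm, so purple is about 10 mm down. I'll lift and move to orange.

Call:
play_rows:
  increments:
    - {"dx":0,"dy":0,"dz":-5,"rx":0,"ry":0,"rz":0}
    - {"dx":0,"dy":0,"dz":-18,"rx":0,"ry":0,"rz":0}
    - {"dx":0,"dy":0,"dz":-36,"rx":0,"ry":0,"rz":0}
    - {"dx":12,"dy":-20,"dz":-46,"rx":0,"ry":0,"rz":0}
    - {"dx":28,"dy":-47,"dz":-46,"rx":0,"ry":0,"rz":0}
    - {"dx":44,"dy":-74,"dz":-46,"rx":0,"ry":0,"rz":0}
    - {"dx":60,"dy":-99,"dz":-46,"rx":0,"ry":0,"rz":0}
    - {"dx":60,"dy":-99,"dz":-46,"rx":0,"ry":0,"rz":0}
  fingers: 0

```text
t: 4.73
eef_pos: [525.0, 135.5, 348.3]
tcp_rot: [-3.141, -0.001, 0.42]
ft_force: [-0.6, -0.3, 0.7]
opening: 0.003
```

Call:
play_rows:
  increments:
    - {"dx":0,"dy":0,"dz":0,"rx":0,"ry":0,"rz":0}
    - {"dx":0,"dy":0,"dz":0,"rx":0,"ry":0,"rz":0}
  fingers: 0

```text
t: 4.9
eef_pos: [524.9, 135.7, 348.5]
tcp_rot: [-3.141, -0.001, 0.421]
ft_force: [-0.3, 0.7, 0.3]
opening: 0.001
```

```bash
python3 - <<'E'
from h import *
s=env.state();c=cam('wrist','w6.png');d=cam('scene');print(s['eef_pos'],s['ft_force'])
for p in [(509.5,17.5,112),(524.3,132.3,122),(456,138,122),(482.5,77.5,122),(550.6,72,122)]: print(np.round(proj(c,p),1))
im=d['image'][185:275,290:400]; cv2.imwrite('pics/s6z.png',cv2.cvtColor(cv2.resize(im,None,fx=6,fy=6,interpolation=cv2.INTER_CUBIC),cv2.COLOR_RGB2BGR))
E
```

```text
[524.89244945 135.73048689 348.45668763] [-0.27939828  0.7257283   0.34154084]
[468.2 347.1]
[325.  270.7]
[274.2 355.7]
[374.7 356.4]
[432.8 271.6]
```

View pics/s6z.png

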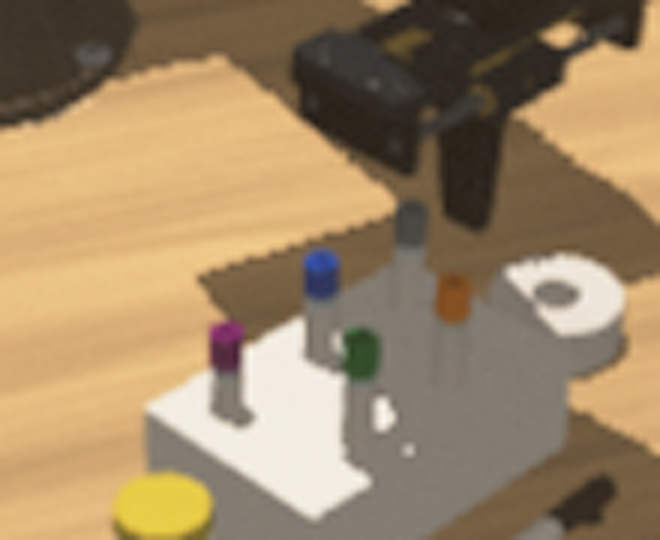

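View pics/w6.png

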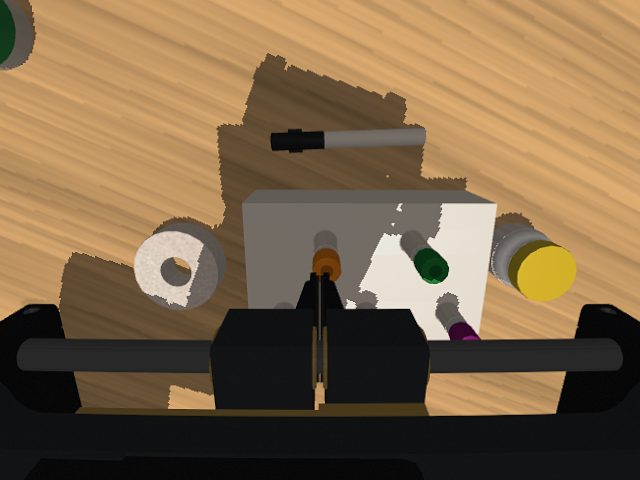

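Purple stays down and the other four are high. The orange cap appears about 7 px right of tool centre, so I'll correct dy by about +3 mm, then descend.

Call:
play_rows:
  increments:
    - {"dx":-1,"dy":3,"dz":7,"rx":0,"ry":0,"rz":0}
    - {"dx":-1,"dy":3,"dz":16,"rx":0,"ry":0,"rz":0}
    - {"dx":-1,"dy":3,"dz":26,"rx":0,"ry":0,"rz":0}
    - {"dx":-1,"dy":3,"dz":31,"rx":0,"ry":0,"rz":0}
    - {"dx":-1,"dy":3,"dz":33,"rx":0,"ry":0,"rz":0}
    - {"dx":-1,"dy":3,"dz":33,"rx":0,"ry":0,"rz":0}
    - {"dx":-1,"dy":3,"dz":33,"rx":0,"ry":0,"rz":0}
  fingers: 0

```text
t: 5.58
eef_pos: [525.4, 131.8, 315.3]
tcp_rot: [-3.141, -0.001, 0.419]
ft_force: [-0.6, 0.5, -0.3]
opening: 0.004
```

Call:
play_rows:
  increments:
    - {"dx":0,"dy":0,"dz":2,"rx":0,"ry":0,"rz":0}
    - {"dx":0,"dy":0,"dz":4,"rx":0,"ry":0,"rz":0}
    - {"dx":0,"dy":0,"dz":6,"rx":0,"ry":0,"rz":0}
    - {"dx":0,"dy":0,"dz":8,"rx":0,"ry":0,"rz":0}
    - {"dx":0,"dy":0,"dz":9.5,"rx":0,"ry":0,"rz":0}
    - {"dx":0,"dy":0,"dz":11,"rx":0,"ry":0,"rz":0}
  fingers: 0

```text
t: 6.08
eef_pos: [525.4, 131.8, 304.3]
tcp_rot: [-3.141, -0.001, 0.419]
ft_force: [0.5, -0.5, 4.2]
opening: 0.003
```

Call:
play_rows:
  increments:
    - {"dx":0,"dy":0,"dz":1.5,"rx":0,"ry":0,"rz":0}
    - {"dx":0,"dy":0,"dz":1.5,"rx":0,"ry":0,"rz":0}
    - {"dx":0,"dy":0,"dz":1.5,"rx":0,"ry":0,"rz":0}
    - {"dx":0,"dy":0,"dz":1.5,"rx":0,"ry":0,"rz":0}
  fingers: 0

```text
t: 6.42
eef_pos: [525.4, 131.8, 302.6]
tcp_rot: [-3.141, -0.0, 0.419]
ft_force: [-0.2, 0.1, 0.5]
opening: 0.006
```

```bash
python3 - <<'E'
from h import *
d=cam('scene');s2=env.state(); print(s2['eef_pos'],s2['ft_force'])
im=d['image'][185:275,290:400]; cv2.imwrite('pics/s7z.png',cv2.cvtColor(cv2.resize(im,None,fx=6,fy=6,interpolation=cv2.INTER_CUBIC),cv2.COLOR_RGB2BGR))
E
```

```text
[525.35077665 131.76339748 302.61051679] [ 0.13537442 -1.23308725  0.47859021]
```

View pics/s7z.png

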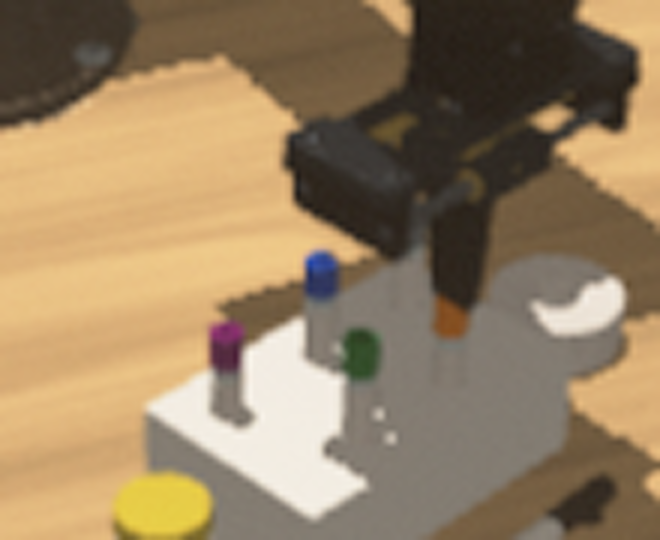

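Orange is about 9.4 mm down, with 4.2 N while moving. Next I'll lift and move to grey.

Call:
play_rows:
  increments:
    - {"dx":0,"dy":0,"dz":-5,"rx":0,"ry":0,"rz":0}
    - {"dx":0,"dy":0,"dz":-18,"rx":0,"ry":0,"rz":0}
    - {"dx":0,"dy":0,"dz":-36,"rx":0,"ry":0,"rz":0}
    - {"dx":-15,"dy":-8,"dz":-46,"rx":0,"ry":0,"rz":0}
    - {"dx":-35,"dy":-19,"dz":-46,"rx":0,"ry":0,"rz":0}
    - {"dx":-52,"dy":-29,"dz":-46,"rx":0,"ry":0,"rz":0}
    - {"dx":-60,"dy":-34,"dz":-46,"rx":0,"ry":0,"rz":0}
    - {"dx":-60,"dy":-34,"dz":-46,"rx":0,"ry":0,"rz":0}
  fingers: 0

```text
t: 7.13
eef_pos: [455.4, 138.6, 349.1]
tcp_rot: [-3.141, -0.0, 0.42]
ft_force: [0.2, 0.3, 0.3]
opening: 0.004
```

Call:
play_rows:
  increments:
    - {"dx":0,"dy":0,"dz":0,"rx":0,"ry":0,"rz":0}
    - {"dx":0,"dy":0,"dz":0,"rx":0,"ry":0,"rz":0}
  fingers: 0

```text
t: 7.3
eef_pos: [456.3, 138.6, 349.3]
tcp_rot: [-3.141, -0.001, 0.42]
ft_force: [-0.6, 0.1, 0.9]
opening: 0.006
```

```bash
python3 - <<'E'
from h import *
s=env.state();c=cam('wrist','w8.png');d=cam('scene');print(s['eef_pos'],s['ft_force'])
for p in [(509.5,17.5,112),(524.3,132.3,112),(456,138,122),(482.5,77.5,122),(550.6,72,122)]: print(np.round(proj(c,p),1))
im=d['image'][185:275,290:400]; cv2.imwrite('pics/s8z.png',cv2.cvtColor(cv2.resize(im,None,fx=6,fy=6,interpolation=cv2.INTER_CUBIC),cv2.COLOR_RGB2BGR))
E
```

```text
[456.25298801 138.58982962 349.26663419] [-0.60704787  0.06889327  0.88862291]
[526.4 262.5]
[377.2 166.5]
[321.  267.9]
[429.1 268.6]
[495.4 169.8]
```

View pics/s8z.png

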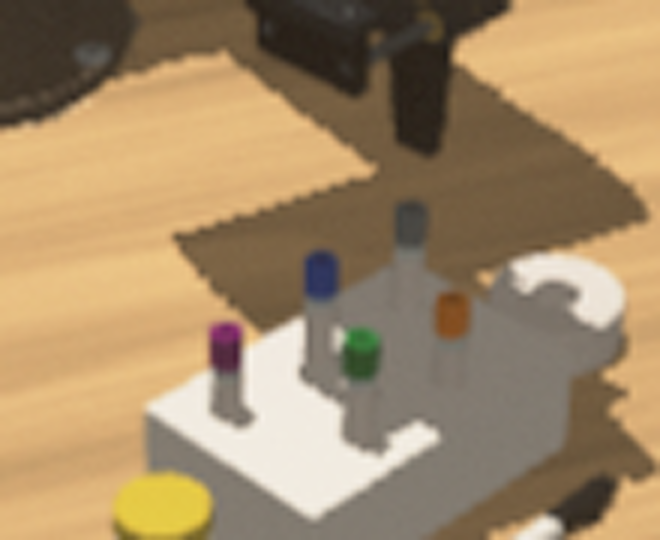

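View pics/w8.png

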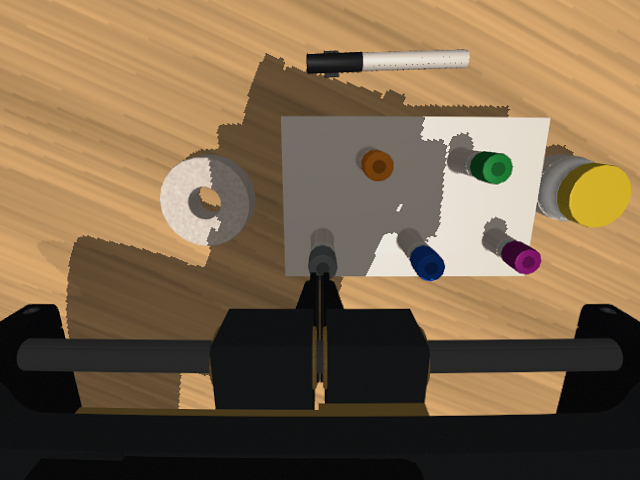

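Orange and purple stay down. The grey cap is centred under the tip (321 against 320 px), and blue at (430,265) is clear of it. Pressing grey.

Call:
play_rows:
  increments:
    - {"dx":0.5,"dy":0.5,"dz":7,"rx":0,"ry":0,"rz":0}
    - {"dx":0.5,"dy":0.5,"dz":16,"rx":0,"ry":0,"rz":0}
    - {"dx":0.5,"dy":0.5,"dz":26,"rx":0,"ry":0,"rz":0}
    - {"dx":0.5,"dy":0.5,"dz":32,"rx":0,"ry":0,"rz":0}
    - {"dx":0.5,"dy":0.5,"dz":34,"rx":0,"ry":0,"rz":0}
    - {"dx":0.5,"dy":0.5,"dz":34,"rx":0,"ry":0,"rz":0}
    - {"dx":0.5,"dy":0.5,"dz":34,"rx":0,"ry":0,"rz":0}
  fingers: 0

```text
t: 7.98
eef_pos: [457.1, 138.3, 314.9]
tcp_rot: [-3.141, -0.0, 0.42]
ft_force: [0.2, -0.6, -0.3]
opening: 0.004
```

Call:
play_rows:
  increments:
    - {"dx":0,"dy":0,"dz":2,"rx":0,"ry":0,"rz":0}
    - {"dx":0,"dy":0,"dz":4,"rx":0,"ry":0,"rz":0}
    - {"dx":0,"dy":0,"dz":6,"rx":0,"ry":0,"rz":0}
    - {"dx":0,"dy":0,"dz":8,"rx":0,"ry":0,"rz":0}
    - {"dx":0,"dy":0,"dz":9.5,"rx":0,"ry":0,"rz":0}
    - {"dx":0,"dy":0,"dz":11,"rx":0,"ry":0,"rz":0}
  fingers: 0

```text
t: 8.48
eef_pos: [457.1, 138.3, 303.9]
tcp_rot: [-3.141, -0.001, 0.42]
ft_force: [0.2, -0.3, 3.5]
opening: 0.003
```

Call:
play_rows:
  increments:
    - {"dx":0,"dy":0,"dz":1.5,"rx":0,"ry":0,"rz":0}
    - {"dx":0,"dy":0,"dz":1.5,"rx":0,"ry":0,"rz":0}
    - {"dx":0,"dy":0,"dz":1.5,"rx":0,"ry":0,"rz":0}
    - {"dx":0,"dy":0,"dz":1.5,"rx":0,"ry":0,"rz":0}
  fingers: 0

```text
t: 8.82
eef_pos: [457.0, 138.3, 302.2]
tcp_rot: [-3.141, 0.0, 0.42]
ft_force: [0.2, -0.6, 0.3]
opening: 0.006
```

Call:
play_rows:
  increments:
    - {"dx":0,"dy":0,"dz":-5,"rx":0,"ry":0,"rz":0}
    - {"dx":0,"dy":0,"dz":-20,"rx":0,"ry":0,"rz":0}
    - {"dx":0,"dy":0,"dz":-45,"rx":0,"ry":0,"rz":0}
    - {"dx":0,"dy":0,"dz":-75,"rx":0,"ry":0,"rz":0}
    - {"dx":0,"dy":0,"dz":-100,"rx":0,"ry":0,"rz":0}
    - {"dx":0,"dy":0,"dz":-100,"rx":0,"ry":0,"rz":0}
    - {"dx":0,"dy":0,"dz":-100,"rx":0,"ry":0,"rz":0}
  fingers: 0

```text
t: 9.4
eef_pos: [456.8, 138.2, 403.4]
tcp_rot: [-3.141, -0.002, 0.42]
ft_force: [0.0, -0.3, -0.7]
opening: 0.005
```

```bash
python3 - <<'E'
from h import *
c=cam('wrist','w9.png');d=cam('scene');s=env.state();print(s['t'],s['eef_pos'],s['ft_force'])
im=d['image'][185:275,290:400]; cv2.imwrite('pics/s9z.png',cv2.cvtColor(cv2.resize(im,None,fx=6,fy=6,interpolation=cv2.INTER_CUBIC),cv2.COLOR_RGB2BGR))
E
```

```text
9.5 [456.77461199 138.15184228 401.67820667] [ 0.75309235 -0.0761847   0.20784562]
```

View pics/s9z.png

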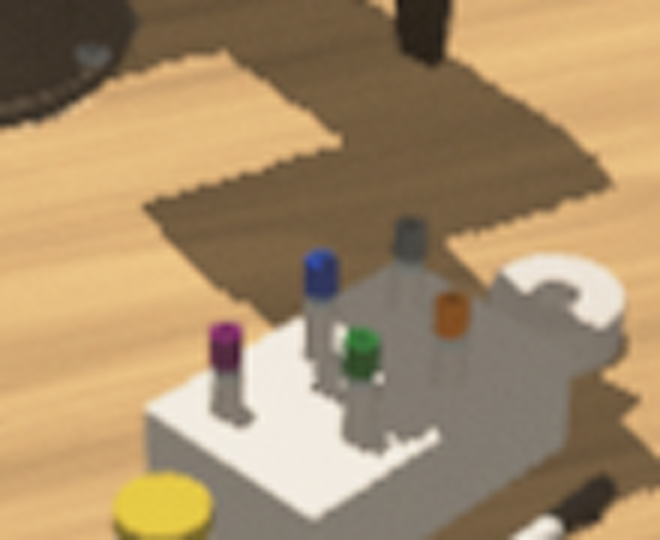

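View pics/w9.png

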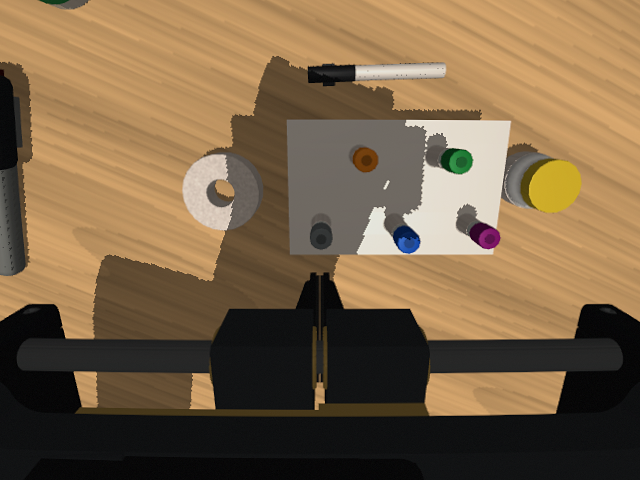

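In the scene zoom the grey cap top dropped from row 202 to 216, similar to orange (275 to 292). Blue and green are unchanged and the arm is clear, so I'll hand in.

```bash
python3 -c "
from h import *
print(env.job_done())"
```

```text
the job is handed in; nothing more can be done
None
```

I pressed the purple, orange and grey caps in that order with shut fingertips, then lifted the arm clear and handed the job in at about 9.5 s. No verdict came back.

- **Depth:** the tip heights at the end of each press put purple about 10.2 mm down, orange about 9.4 mm and grey about 9.8 mm. Force readings while pressing reached at most 4.2 N, but I only read them at the end of each move.
- **Final pictures:** all three caps stayed down, and blue and green stood at their starting height. All five tubes looked upright, and the marker, label roll and jar looked undisturbed. I judged these by eye and took no final picture of the scanner, sanitiser or pen cup.
- **Problems along the way:**
  - The first two move calls were refused as invalid input, and the arm did not move; adding all six keys to each row fixed it.
  - My first wrist-camera measurement was about 3 mm off because the arm was still settling, so I corrected it against the top view.
  - The force reading fell to near zero whenever the tip stopped, so I confirmed the first purple contact from the picture.

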